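# Clamp a rail with an index-pin stop and a wedge

## Robot

A 6-joint arm with a two-finger parallel gripper is mounted at the origin on a cart in front of the work surface, level with it; the furniture and walls round the work are solid. World frame = base frame: x ahead of the robot, y to its left, z up, the work surface at z = 0. Lengths are in m, angles in rad, forces in N, time in s.
With the tool pointing down it reaches from about 0.35 to 0.975 m from the base axis. Payload 4.9 kg.
Tool frame: the origin (TCP) lies between the finger pads; the fingertips stand 19 mm ahead of it and the grasp point (between the pads) is the TCP; z points along the fingers, y is the line along which they close (so a half turn about z gives the same grasp; the last joint's range is limited). The gripper opens to 85 mm and grips with 20 to 120 N. Pads are 22 mm wide; open, the fingers measure 114 mm over their backs; the gripper's body (76 mm by 85 mm) begins 54 mm behind the grasp point. The pads swing forward as they close: fully open they stand 13 mm farther back than shut.
Start: joints at [-1.356, 0.053, 1.613, -0, 1.476, -0.119], TCP at [0.205, -0.59, 0.25] pointing down, gripper open.
Joint ranges: [-3.01, 3.01], [-1.01, 2.22], [0.06, 2.58], [-1.02, 4.17], [0.09, 2.62], [-3.14, 3.14]. Speed limits (rad/s): [2.57, 2.57, 3.14, 3.14, 3.14, 3.14].

## Interface

Orientations are given as a rotation vector (axis times angle).
In Python, from station import ctrl gives the robot as it stands. The module is installed in compiled form; this text tells all that it offers.
- The arm moves only by the tool servo_tool, never from a script. Its argument "increments" is a list that holds one entry, the list of rows, each a list of 5 numbers: the finger opening in cm, from 0 to 8.54, then the shift along the tool's x, y, z in cm, then the turn about the tool's z in degrees. A call has 1 to 5 rows; each row is the pose to reach, as a shift and turn from the pose commanded when the call began, along the tool's axes at that moment; what a row does not reach only later rows make up. A row lasts 1/10 s, in which the tool goes at most 50 mm and 8.59 degrees, less where a joint would pass 70% of its speed; a pose out of reach is approached as far as the arm can. A call with a gripper value outside its range is refused whole. The fingers move at their own pace and stop on an object; "newtons" is the grip in N (left out, the last holds). Time passes only in rows, so rows that repeat a pose let the fingers close. It gives the time, the measured TCP pose, the force, the opening and the grip force at its end, in the units of the state.
- ctrl.get_obs(): the state, without advancing time (a new reading comes with each control period).
- ctrl.get_image(name): name is "scene" or "top"; returns a dict with "img" (420x560x3 uint8, red, green, blue), "fx", "fy", "cx", "cy" (pixels), "k1" (the pictures are not rectified: a ray, as slopes to the right and down, at radius r is drawn at 1 + k1 r^2 times it, then the intrinsics apply), "rvec" (rotation vector, rad) and "tvec" (3), from world to camera coordinates, as OpenCV has them. Camera axes: x right, y down, z forward; pixel columns grow to the right and rows downward; lengths in m; the calibration is good to about 2 mm. A picture is of the moment at which its call begins. There is no depth.
- ctrl.finish_job(): hands the job in; it is judged then, once.
The state is a dict: "t": time; "q": joint angles; "dq": joint speeds; "effort": joint torques, N m; "tool_pos": TCP position; "tool_rot": TCP orientation; "contact_force": force on the tool from outside, world axes, zero at the start; "wrist_torque": the same for the moment, N m; "opening": finger opening in m; "grip_force": force on a finger pad.
Only numpy, scipy, OpenCV 4.12 (cv2) and the standard library are available. Lean on these libraries where they do the work, as an engineer would, in place of code of your own. Each camera call takes 0.05 s, during which the arm holds its last target. There are 200 camera calls.

## Task

Clamp the brown rail on the clamping board so that it can be chiselled: pull the red lock knob up to its detent, slide the stop towards the rail, and push the knob fully home again in the slot that leaves between the stop's cheek and the rail (pushed up to the corner stop) about the thickness of the wedge's middle. Then lay the loose wedge flat in that gap, thin end away from you and slanting side to the stop, and push its thick end in firmly and straight, with 15 to 20 N, until rail, wedge and stop are locked tight against the corner stop. Let go of everything and leave the other tools where they lie.

Things in the scene. Friction and masses are not known exactly. Their poses are not given: they have to be found in the camera images.
- bed (a point): clamping board: wooden bed 170 (x) x 340 (y) x 25 mm, fixed on the bench at some yaw. Point: on its upper face, on the line of the aluminium index strip let in flush along y; the bed reaches 105 mm to -x of it, 65 mm to +x, 170 mm to both sides. Axes: +y along the strip to the corner stop, +x away from the robot, z up
- jig: the same board, origin 25 mm below bed, same axes. Slots in its strip: one long parking slot (pin axis free from y = -129 to -99 mm) and six short ones for the 7 mm pin of the sliding stop, each 9 mm long in y, centred at y = -82, -70, -58, -46, -34, -22 mm, with 3 mm webs between
- corner_face (a point): corner stop, an aluminium L screwed on the bed; its place along the strip differs from job to job. Point: on the face of its end block (facing -y; 30 mm high), 13 mm above the bed, axes as the bed's. The rail's +y end belongs on this face. Its side fence has its face 30 mm to +x of the point, runs 108 mm from the block to -y and is 22 mm high
- corner_stop: the same corner stop (origin 13 mm below corner_face, on the bed)
- rail_center (a point): the work: brown hardwood rail 60 (x) x 120 (y) x 26 mm high, a mortise in its top, 0.2 kg, lying loose on the bed along the side fence, 3 to 10 mm short of the end block. Point: its centre, half-way up; axes as the bed's (within a degree or so)
- rail: the same rail (origin at the centre of its underside)
- stop_slide (a joint): sliding stop: dark wooden block 60 (x, from -42 to +18 mm of the pin's axis) x 52 (y) x 30 mm high, slides on the bed along the strip (about 3 N when unlocked). Value in m, growing towards the rail: the pin's axis is at y = value - 0.128 in the bed's frame; parked 0 to 0.028; short slots at 0.046, 0.058, 0.070, 0.082, 0.094, 0.106; end 0.112
- stop: the same sliding stop with its knob and pin (origin on the bed, on the pin's axis; axes as the bed's)
- stop_face (a point): point on the stop's slanting cheek, 26 mm to +y of the pin's axis, 13 mm above the bed. The cheek faces the rail and slants 157 in 1000: its far end (+x) is nearer to the rail than its near end, so the gap between cheek and rail is a tapering mouth that is wider towards the robot
- knob (a joint): lock knob, m: 0 = fully in (pin in a slot, stop locked), 0.016 = up at its detent (end of travel), where it stays, pin 1.5 mm clear of the strip. 6 to 8 N to leave either rest; tips over at 0.008. On a web the pin stops at 0.0145 and the knob springs back up when let go; within about 2 mm of a slot's centre the round tip slides in
- knob_grip (a point): red plastic knob on the pin's axis, 29 mm diameter, 21 mm high, then a 33 mm flange 6 mm thick on top; pull it up, push it down. Point: 14 mm above its underside, 13 mm below its top, 53 mm above the bed when in; it rises with the knob. The stop's block (top 30 mm above the bed) carries an 8 mm high steel collar, 33 to 25 mm in diameter, under it
- wedge_center (a point): loose light wooden wedge lying flat on the bench at the right: 140 mm long (x axis, thin end at +x), 26 mm high, 0.1 kg; thickness (y) 30 mm at the thick end, 19 at the middle, 8 at the thin end. Point: mid-length, half-way up, 9.5 mm from either side face
- wedge: the same wedge, origin under wedge_center on its underside. Its +y side is straight (parallel to x) and goes against the rail; its -y side slants 157 in 1000 and goes against the cheek. Pushed on the thick end with 15 to 20 N, straight along x, it locks and stays; a push that also leans sideways or down springs loose when let go. Where it locks depends on slot, pin play and rail: feel it
- chisel: wood chisel with a brown handle, 219 mm long, lying on the bench near the robot; leave alone
- pencil: red pencil, 143 mm long, lying on the bench; leave alone
- offcut: pine offcut 26 x 44 x 22 mm lying on the bench; leave alone
- pliers: pliers with red handles, 171 mm long, lying on the steel plate at the right edge; leave alone
- blue_case: blue zipped pencil case 150 x 207 x 55 mm at the left; leave alone

How it is judged:
By the outcome, as a careful person would: the job done as asked, in the order asked, and still so for the second after the job is handed in, with the robot touching nothing.
It also fails if it takes over 67 s, if anything falls off the work surface, if the arm or the gripper's body presses on something with over 40 N, if the wrist force passes 120 N, or if a joint passes its speed limit or range.

## Working session

There is one attempt and no reset: what is moved stays moved. The work goes in short steps, Python scripts to look and compute and a tool call to move; the robot and the scene stay as the last step left them, time stands still between calls to the robot, and variables do not carry over. Pictures are saved under pics/ and viewed, at most 10 in all, crops included, and the job is handed in when it is done.

Besides the shell and the picture viewer there is one more tool, called as name(argument=value, ...) on one line, values as JSON. servo_tool: Moves the arm, as the interface text tells. Its arguments: {"type":"object","properties":{"increments":{"type":"array"},"newtons":{"type":"number"}},"required":["increments"]}

```bash
mkdir -p pics
cat > h.py <<'E'
import numpy as np, cv2
from station import ctrl
R=lambda v: cv2.Rodrigues(np.array(v,float))[0]
def grab(n,f):
    d=ctrl.get_image(n); cv2.imwrite(f,cv2.cvtColor(d['img'],cv2.COLOR_RGB2BGR)); 
    np.save(f[:-4]+'.npy',{k:v for k,v in d.items()},allow_pickle=True); return d
def load(f): return np.load(f,allow_pickle=True).item()
def ray(d,u,v):
    x=(u-d['cx'])/d['fx'];y=(v-d['cy'])/d['fy']; a,b=x,y
    for _ in range(20):
        s=1+d['k1']*(a*a+b*b); a,b=x/s,y/s
    M=R(d['rvec']); return -M.T@np.array(d['tvec']), M.T@np.array([a,b,1])
def at(d,u,v,z):
    c,r=ray(d,u,v); return c+r*(z-c[2])/r[2]
def pix(d,p):
    q=R(d['rvec'])@np.array(p,float)+d['tvec']; a,b=q[:2]/q[2]; s=1+d['k1']*(a*a+b*b)
    return np.array([a*s*d['fx']+d['cx'],b*s*d['fy']+d['cy']])
E
python3 - <<'E'
from h import *
for n in('scene','top'):
    d=grab(n,f'pics/{n}0.png'); M=R(d['rvec']);print(n,d['fx'],d['k1'],-M.T@np.array(d['tvec']),M[2])
o=ctrl.get_obs();print(o)
E
```

```text
scene 433.6749514345504 -0.12768729706976328 [-0.24398928  0.80220212  1.18789372] [ 0.462037   -0.52898644 -0.71182523]
top 504.2520922835575 -0.16705419767388913 [ 0.35695462 -0.01152923  1.56513694] [ 0.09535445 -0.01965884 -0.99524924]
{'t': 0.1, 'q': array([-1.35599945e+00,  5.32884911e-02,  1.61417892e+00,  6.49939933e-07,
        1.47599584e+00, -1.19025216e-01]), 'dq': array([ 0.00052569, -0.00162749, -0.00306878, -0.0007461 , -0.00030103,
        0.00064377]), 'effort': array([ 3.43537786e-04, -3.94895411e+01, -3.71366143e+01, -1.57800787e-04,
        3.75821226e-03, -5.53800579e-07]), 'tool_pos': array([ 0.20465581, -0.58997514,  0.24917411]), 'tool_rot': array([-3.09609038e+00, -5.21624632e-01,  1.39551940e-04]), 'contact_force': array([ 0.18224285, -0.56556322,  0.54879475]), 'wrist_torque': array([-0.04054143,  0.01142671,  0.01327498]), 'grip_force': 0.0, 'opening': 0.08584687818012961}
```

View pics/top0.png

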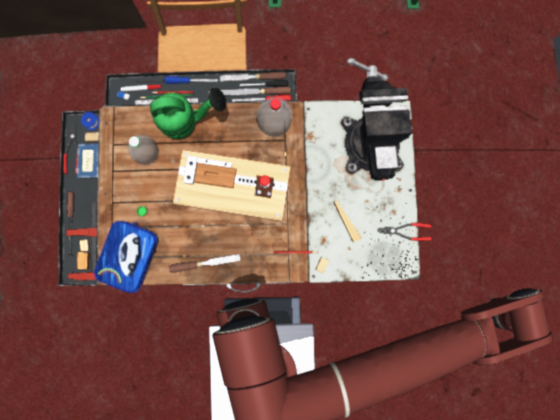

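View pics/scene0.png

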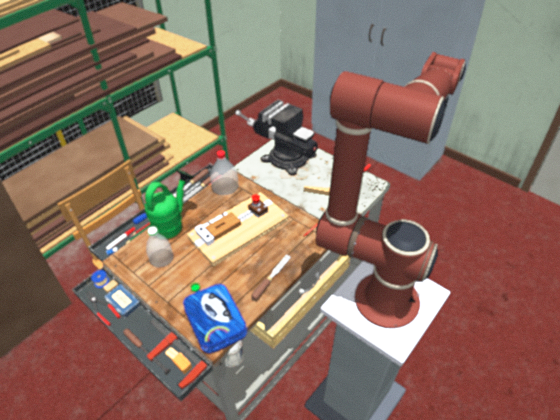

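The top picture shows the board at (174–290, 152–219), the red knob at (265,181), the rail at (215,175) and the wedge at (347,222). I'll enlarge these next.

Run:
```python
from h import *
im=cv2.imread('pics/top0.png')
a=cv2.resize(im[145:225,168:298],None,fx=6,fy=6,interpolation=cv2.INTER_CUBIC)
cv2.imwrite('pics/c1.png',a)
b=cv2.resize(im[195:250,325:370],None,fx=8,fy=8,interpolation=cv2.INTER_CUBIC)
im=cv2.imread('pics/scene0.png')
c=cv2.resize(im[175:215,290:345],None,fx=8,fy=8,interpolation=cv2.INTER_CUBIC)
H=np.zeros((440,800,3),np.uint8);H[:440,:360]=b;H[:320,360:800]=c
cv2.imwrite('pics/c2.png',H)
```

```text
(no output)
```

View pics/c1.png

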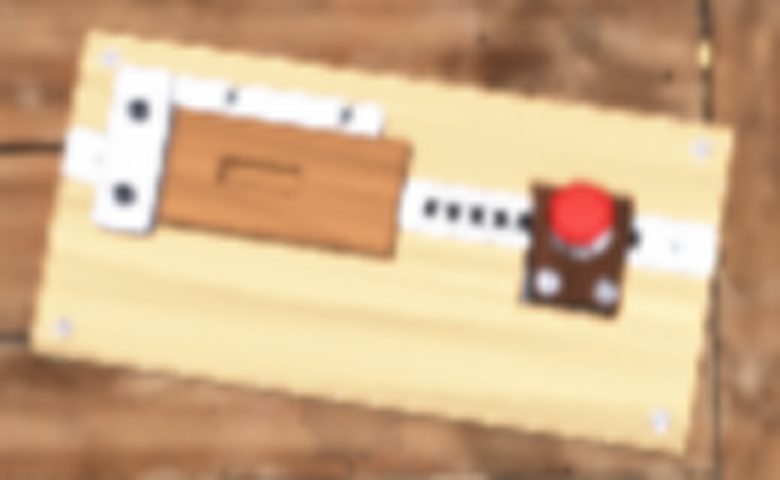

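View pics/c2.png

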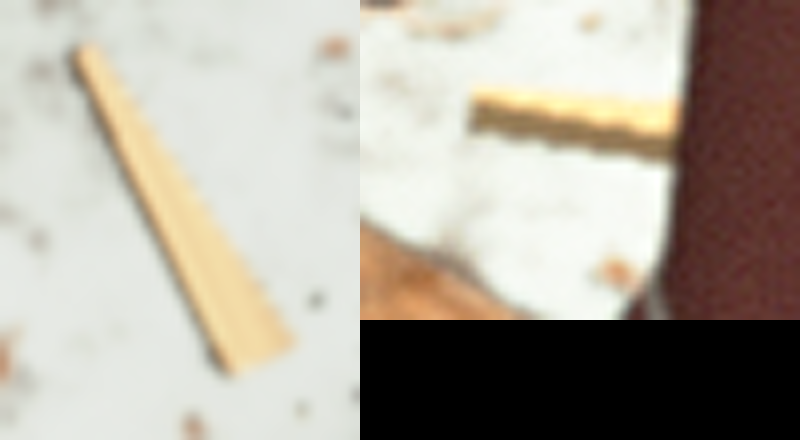

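Crop c1 (6×) shows the bed corners at (88,30), (733,128), (686,454) and (32,352). The knob top is at about (581,212), the stop block at (530–630, 185–315) and the rail at (160–410, 110–258). Crop c2 (8×) shows the wedge with its thin end at (75–100,48), its thick end at (232,375)–(297,342), and its straight side on the left.

```bash
cat > fit.py <<'E'
from h import *
from scipy.optimize import least_squares
d=load('pics/top0.npy')
def up(p,off,s): return (np.array(p,float)+.5)/s-.5+np.array(off)
def fit(model,px,z0,x0):
    f=lambda p:np.concatenate([pix(d,[p[0]+np.cos(p[2])*m[0]-np.sin(p[2])*m[1],p[1]+np.sin(p[2])*m[0]+np.cos(p[2])*m[1],z0+m[2]])-q for m,q in zip(model,px)])
    s=least_squares(f,x0); return s.x,np.abs(s.fun).max()
B=up([(88,30),(733,128),(686,454),(32,352)],(168,145),6)
b,e=fit([(.065,.17,0),(.065,-.17,0),(-.105,-.17,0),(-.105,.17,0)],B,.025,[.55,0,0]); print('bed',b,e)
def inbed(u,v,z):
    p=at(d,*up((u,v),(168,145),6),.025+z)[:2]-b[:2]; c,s=np.cos(b[2]),np.sin(b[2]); return np.array([c*p[0]+s*p[1],-s*p[0]+c*p[1]])*1000
for n,u,v,z in[('rail FR',412,143,.026),('rail NR',393,258,.026),('rail FL',172,110,.026),('rail NL',160,224,.026),('knobtop',581,212,.066),('stop NL',524,302,.03),('stop NR',616,318,.03),('stop FL',533,184,.03),('stop FR',634,197,.03),('block lo',155,232,.03),('block hi',172,70,.03),('fence end',382,110,.022),('fence',378,136,.022),('slot1',431,208,0),('slot4',500,218,0)]:print(n,inbed(u,v,z).round(1))
W=up([(75,50),(100,46),(297,342),(233,374)],(325,195),8)
h=.07
w,e=fit([(h,.0095,0),(h,.0015,0),(-h,-.0205,0),(-h,.0095,0)],W,.026,[.5,-.3,.5]);print('wedge',w,e)
for q in W: print(at(d,*q,.026))
E
python3 fit.py
```

```text
bed [ 0.60293679  0.07618824 -0.17353751] 0.28052253025532536
rail FR [27.5 -8.6]
rail NR [-32.1  -8.5]
rail FL [ 25.9 115. ]
rail NL [-32.9 111.1]
knobtop [ -0.5 -99.5]
stop NL [-44.5 -77.5]
stop NR [ -45.5 -124.4]
stop FL [ 15.5 -72.7]
stop FR [  16.7 -124.1]
block lo [-37.8 112.3]
block hi [ 45.6 117.8]
fence end [42.7  9.5]
fence [29.1  9.4]
slot1 [ -0.1 -21.6]
slot4 [  0.2 -57.5]
wedge [ 0.46641129 -0.27268024  0.41307165] 0.7154137015808999
[ 0.52629408 -0.23534756  0.026     ]
[ 0.52766103 -0.24512433  0.026     ]
[ 0.41166164 -0.3177857   0.026     ]
[ 0.39997989 -0.29243463  0.026     ]
```

Measurements agree with the given sizes: slots at −21.6 and −57.5, bed residual 0.3 px.
- **Corner face:** y ≈ +117.4, so the seated rail's end is at −2.6.
- **Slot:** the one at −46 leaves a gap of about 17–18 mm, so that is the target.
- **First move:** above the knob at about (0.586, −0.022).

servo_tool(increments=[[[8.5,4,-3,0,0],[8.5,8,-6,0,0],[8.5,12,-9,0,0],[8.5,16,-12,0,0],[8.5,20,-15,0,0]]], newtons=40)

```text
t: 0.6
tool_pos: [0.3451, -0.3813, 0.2498]
tool_rot: [-3.098, -0.521, 0.0]
contact_force: [1.3, -0.1, -1.1]
opening: 0.0848
grip_force: 0.0
```

servo_tool(increments=[[[8.5,4,-3,0,0],[8.5,8,-6,0,0],[8.5,12,-9,0,0],[8.5,16,-12,0,0],[8.5,20,-15,0,0]]])

```text
t: 1.1
tool_pos: [0.4849, -0.174, 0.25]
tool_rot: [3.098, 0.522, -0.0]
contact_force: [0.4, -0.3, -0.1]
opening: 0.0851
grip_force: 0.0
```

servo_tool(increments=[[[8.5,4,-3,1,6],[8.5,8,-6,3,12],[8.5,12,-9,5,18],[8.5,14.6,-11.2,7,24],[8.5,14.6,-11.2,9,29.1]]])

```text
t: 1.6
tool_pos: [0.5868, -0.0182, 0.1587]
tool_rot: [-3.128, 0.271, 0.001]
contact_force: [-1.2, -0.0, -0.6]
opening: 0.0848
grip_force: 0.0
```

servo_tool(increments=[[[8.5,0,0.37,4,0],[8.5,0,0.37,6.5,0],[8.5,0,0.37,7.8,0],[5,0,0.37,7.8,0],[3.6,0,0.37,7.8,0]]])

```text
t: 2.1
tool_pos: [0.5857, -0.0262, 0.0833]
tool_rot: [3.13, -0.273, 0.002]
contact_force: [0.5, -0.3, 1.0]
opening: 0.0583
grip_force: 0.0
```

Run:
```python
from h import *
d=grab('top','pics/t1.png'); im=cv2.imread('pics/t1.png'); e=grab('scene','pics/s1.png'); i2=cv2.imread('pics/s1.png')
a=cv2.resize(im[140:240,200:320],None,fx=4,fy=4,interpolation=cv2.INTER_CUBIC)
b=cv2.resize(i2[170:240,190:270],None,fx=4,fy=4,interpolation=cv2.INTER_CUBIC)
H=np.zeros((400,800,3),np.uint8);H[:,:480]=a;H[:280,480:]=b;cv2.imwrite('pics/c3.png',H)
```

```text
(no output)
```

View pics/c3.png

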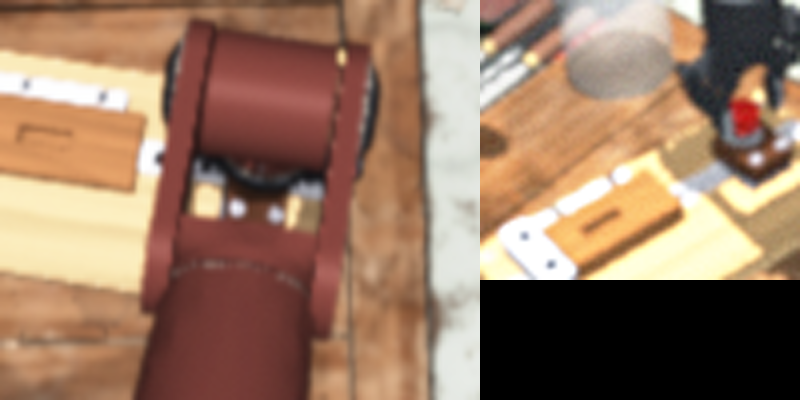

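The picture shows the fingers straddling the red knob, which is at about (742,118) in the right-hand crop. Part of the last correction was only tracking lag, so I shift back 4 mm and close.

servo_tool(increments=[[[5,0,-0.4,0.1,0],[3.8,0,-0.4,0.1,0],[2.4,0,-0.4,0.1,0],[2.4,0,-0.4,0.1,0],[2.4,0,-0.4,0.1,0]]], newtons=50)

```text
t: 2.7
tool_pos: [0.5863, -0.0219, 0.0825]
tool_rot: [-3.129, 0.273, -0.002]
contact_force: [-2.2, 1.8, 4.7]
opening: 0.0307
grip_force: 49.0
```

servo_tool(increments=[[[2.4,0,0,-0.4,0],[2.4,0,0,-0.8,0],[2.4,0,0,-1.2,0],[2.4,0,0,-1.6,0],[2.4,0,0,-1.7,0]]])

```text
t: 3.2
tool_pos: [0.5861, -0.0219, 0.0987]
tool_rot: [-3.129, 0.273, -0.002]
contact_force: [4.6, 1.3, -4.1]
opening: 0.0306
grip_force: 51.3
```

servo_tool(increments=[[[2.4,0,0,-0.1,0],[2.4,0,0,-0.2,0],[2.4,0,0,-0.2,0]]])

```text
t: 3.5
tool_pos: [0.5859, -0.022, 0.0988]
tool_rot: [-3.129, 0.273, -0.002]
contact_force: [7.9, 1.2, -8.7]
opening: 0.0307
grip_force: 50.9
```

The knob is at its end stop, 16.3 mm up. Next I let go, lift, and seat the rail with closed fingers while the gap is still wide.

servo_tool(increments=[[[5,0,0,0.2,0],[8.5,0,0,0.2,0],[8.5,0,0,0.2,0],[8.5,0,0,-4,0],[8.5,0,0,-7,0]]])

```text
t: 4.0
tool_pos: [0.5854, -0.0222, 0.1714]
tool_rot: [3.129, -0.273, -0.001]
contact_force: [0.6, -0.3, 0.8]
opening: 0.0851
grip_force: 0.0
```

servo_tool(increments=[[[0,0,-4,0,0],[0,0,-6.5,0,0],[0,0,-6.5,2,0],[0,0,-6.5,2,0]]], newtons=30)

```text
t: 4.4
tool_pos: [0.5952, 0.0426, 0.148]
tool_rot: [3.129, -0.271, -0.008]
contact_force: [-0.1, -0.0, -0.0]
opening: 0.0274
grip_force: 0.0
```

Run:
```python
from h import *
o=ctrl.get_obs();print(o['tool_pos'],o['opening'],o['t'],o['contact_force'])
d=grab('top','pics/t2.png'); im=cv2.imread('pics/t2.png'); e=grab('scene','pics/s2.png'); i2=cv2.imread('pics/s2.png')
a=cv2.resize(im[140:240,200:320],None,fx=4,fy=4,interpolation=cv2.INTER_CUBIC)
b=cv2.resize(i2[170:240,190:290],None,fx=8,fy=8,interpolation=cv2.INTER_CUBIC)
cv2.imwrite('pics/c4.png',b)
```

```text
[0.59518032 0.04260311 0.14798995] 0.027404852452011894 4.4 [-0.07523187 -0.02684344 -0.01801309]
```

View pics/c4.png

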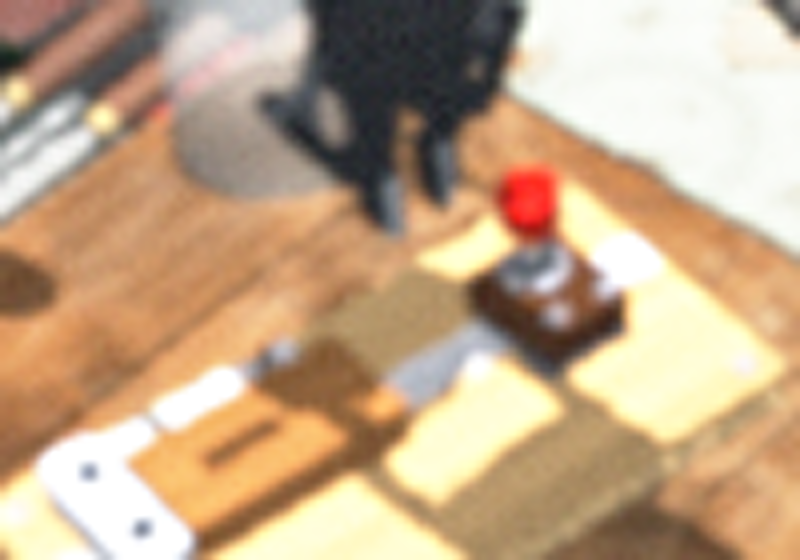

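The crop shows the knob standing clear at (528,200) above the collar, and the closed fingers above the strip between stop and rail. I lower them and push the rail to the block.

servo_tool(increments=[[[0,0,0,4,0],[0,0,0,7.5,0],[0,0,0,9.2,0],[0,0,0,9.2,0],[0,0,-0.5,9.2,0]]])

```text
t: 5.0
tool_pos: [0.5987, 0.0463, 0.0596]
tool_rot: [3.129, -0.275, 0.002]
contact_force: [-0.2, -0.4, 0.2]
opening: 0.0
grip_force: 0.0
```

servo_tool(increments=[[[0,0,-0.3,0,0],[0,0,-0.5,0,0],[0,0,-0.7,0,0],[0,0,-0.8,0,0],[0,0,-0.9,0,0]]])

```text
t: 5.5
tool_pos: [0.5995, 0.0559, 0.0586]
tool_rot: [3.13, -0.273, 0.0]
contact_force: [-0.8, 0.2, -0.4]
opening: -0.0001
grip_force: 0.0
```

servo_tool(increments=[[[0,0,-0.2,0,0],[0,0,-0.4,0,0],[0,0,-0.6,0,0],[0,0,-0.7,0,0],[0,0,-0.8,0,0]]])

```text
t: 6.0
tool_pos: [0.6004, 0.0621, 0.0583]
tool_rot: [3.126, -0.272, -0.002]
contact_force: [-2.3, -8.8, 2.1]
opening: 0.0003
grip_force: 4.7
```

servo_tool(increments=[[[0,0,-0.1,0,0],[0,0,-0.2,0,0],[0,0,-0.2,0,0]]])

```text
t: 6.3
tool_pos: [0.6005, 0.0623, 0.0583]
tool_rot: [3.123, -0.272, -0.003]
contact_force: [-4.5, -13.2, 2.3]
opening: 0.0003
grip_force: 6.7
```

servo_tool(increments=[[[0,0,0.6,0,0],[0,0,1.2,0,0],[0,0,1.5,-4,0],[0,0,1.5,-8,0],[0,0,3,-10,0]]])

```text
t: 6.8
tool_pos: [0.5978, 0.0371, 0.1625]
tool_rot: [-3.128, 0.27, -0.009]
contact_force: [1.0, -0.3, 0.4]
opening: -0.0002
grip_force: 0.0
```

servo_tool(increments=[[[8.5,0,4,-1,0],[8.5,0,5.5,-1,0],[8.5,0,5.5,-1,0]]], newtons=50)

```text
t: 7.1
tool_pos: [0.5861, -0.0193, 0.1682]
tool_rot: [-3.129, 0.277, -0.0]
contact_force: [0.4, 0.2, 0.4]
opening: 0.0434
grip_force: 0.0
```

Run:
```python
from h import *
d=grab('top','pics/t3.png'); im=cv2.imread('pics/t3.png')
o=ctrl.get_obs();print(o['tool_pos'],o['opening'],o['t'])
for k,i in((0,cv2.imread('pics/top0.png')),(1,im)):
    pass
A=[cv2.resize(cv2.imread(f'pics/{n}.png')[150:200,178:245],None,fx=8,fy=6,interpolation=cv2.INTER_CUBIC) for n in('top0','t3')]
cv2.imwrite('pics/c5.png',np.vstack(A))
```

```text
[ 0.58591855 -0.01822231  0.16746439] 0.05081341636740429 7.15
```

View pics/c5.png

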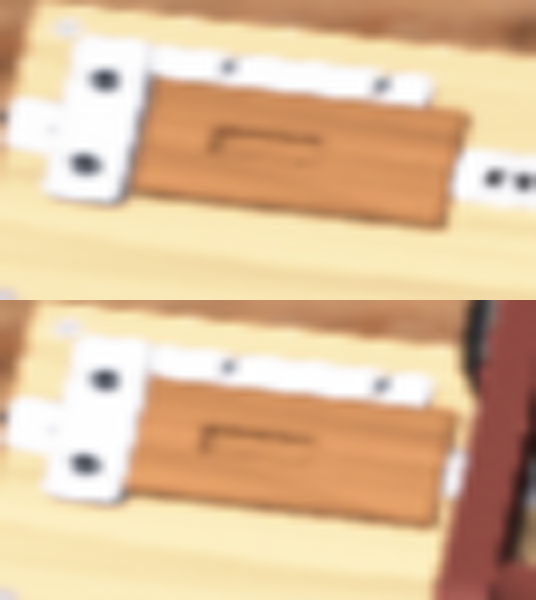

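Between the upper (before) and lower (after) crops the rail's end went from x≈470 to ≈455, about 5 mm, and its left end now meets the block at x≈130. The rail is seated, so slot −46 still holds. Next I regrip the raised knob.

servo_tool(increments=[[[8.5,0,0.4,0,0],[8.5,0,0.4,4,0],[8.5,0,0.4,6.9,0],[8.5,0,0.4,6.9,0],[4,0,0.4,6.9,0]]])

```text
t: 7.65
tool_pos: [0.5852, -0.0212, 0.0985]
tool_rot: [-3.129, 0.272, 0.003]
contact_force: [1.1, -0.4, 0.6]
opening: 0.0727
grip_force: 0.0
```

servo_tool(increments=[[[2.4,0,0,0,0],[2.4,0,0,0,0],[2.4,0,0,0,0],[2.4,0,0,0,0]]])

```text
t: 8.05
tool_pos: [0.587, -0.0223, 0.1016]
tool_rot: [3.129, -0.273, 0.005]
contact_force: [-0.8, -0.6, 6.3]
opening: 0.0305
grip_force: 48.9
```

servo_tool(increments=[[[2.4,0,0,-0.3,0],[2.4,0,-1.2,-0.3,0],[2.4,0,-2.6,-0.3,0],[2.4,0,-4,-0.3,0],[2.4,0,-5.2,-0.3,0]]])

```text
t: 8.55
tool_pos: [0.5958, 0.0285, 0.1019]
tool_rot: [3.128, -0.273, 0.006]
contact_force: [5.5, -4.7, -6.5]
opening: 0.0302
grip_force: 51.4
```

servo_tool(increments=[[[2.4,0,-0.15,0,0],[2.4,0,-0.15,0,0]]])

```text
t: 8.75
tool_pos: [0.5961, 0.0307, 0.1019]
tool_rot: [3.13, -0.273, 0.006]
contact_force: [6.7, -0.1, -6.4]
opening: 0.0305
grip_force: 51.4
```

servo_tool(increments=[[[2.4,0,0,0.3,0],[2.4,0,0,0.6,0],[2.4,0,0,1.0,0],[2.4,0,0,1.4,0],[2.4,0,0,1.8,0]]])

```text
t: 9.25
tool_pos: [0.5967, 0.0314, 0.0853]
tool_rot: [-3.127, 0.273, -0.007]
contact_force: [-2.0, 3.2, 23.0]
opening: 0.0305
grip_force: 53.1
```

The knob went down 16.6 mm and bottomed at 23 N at bed y = −46, so it is home. I release it and go to the wedge.

servo_tool(increments=[[[3,0,0,-0.4,0],[8.5,0,0,-0.4,0],[8.5,0,0,-0.4,0],[8.5,0,0,-4,0],[8.5,0,0,-8,0]]])

```text
t: 9.75
tool_pos: [0.5925, 0.0305, 0.162]
tool_rot: [3.129, -0.273, -0.012]
contact_force: [0.1, 0.0, 0.6]
opening: 0.0845
grip_force: 0.0
```

servo_tool(increments=[[[8.5,-1.4,4.4,-2,-7],[8.5,-2.8,8.8,-2,-14],[8.5,-4.3,13.2,-2,-21],[8.5,-5.8,17.6,-2,-28],[8.5,-7.2,22,-2,-33.7]]])

```text
t: 10.25
tool_pos: [0.4841, -0.1748, 0.1838]
tool_rot: [-3.073, -0.653, 0.002]
contact_force: [0.6, 0.1, -0.0]
opening: 0.085
grip_force: 0.0
```

```bash
cat > g.py <<'E'
from h import *
def go(tx,ty,tz,lag=True):
    o=ctrl.get_obs(); M=R(o['tool_rot']); h=np.arctan2(M[1,0],M[0,0])
    print(o['t'],o['tool_pos'],'heading',h,'tool-axis shift cm',(M.T@(np.array([tx,ty,tz])-o['tool_pos'])*100).round(2),o['contact_force'].round(1))
E
python3 - <<'E'
from g import *
d=grab('top','pics/t4.png'); go(.4222,-.2964,.12)
im=cv2.imread('pics/t4.png')
a=cv2.resize(im[150:225,220:290],None,fx=8,fy=8,interpolation=cv2.INTER_CUBIC); cv2.imwrite('pics/c6.png',a)
E
```

```text
10.3 [ 0.48167476 -0.17998849  0.18377033] heading 0.4172114542897466 tool-axis shift cm [-10.12   8.22   6.45] [-0.8 -3.8  0. ]
```

View pics/c6.png

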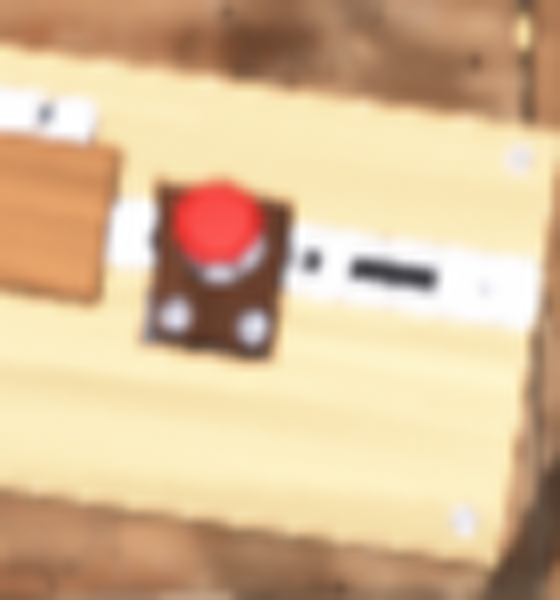

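The crop shows the stop at (145–290, 185–355) with its knob low at (218,222). The −82 slot (312,260) and the parking slot are visible to its right, and the rail end is at x≈100–120. This is the −46 slot. Next I measure the gap and move to the wedge.

Run:
```python
from h import *
d=load('pics/t4.npy'); b=[.60294,.07619,-.17354]
for n,u,v,z in[('railF',120,150,.026),('railN',101,300,.026),('cheekF',155,186,.03),('cheekN',143,342,.03),('knob',218,222,.066)]:
    p=at(d,(u+.5)/8-.5+220,(v+.5)/8-.5+150,.025+z)[:2]-b[:2];c,s=np.cos(b[2]),np.sin(b[2]);print(n,(1000*np.array([c*p[0]+s*p[1],-s*p[0]+c*p[1]])).round(1))
```

```text
railF [27.1 -3.5]
railN [-30.9  -5.5]
cheekF [ 14.8 -19.1]
cheekN [-44.8 -24.1]
knob [ -0.8 -46.9]
```

servo_tool(increments=[[[8.5,-3.3,2.7,1,0],[8.5,-6.6,5.4,3,0],[8.5,-10.1,8.2,5,0],[8.5,-10.1,8.2,6.5,0],[8.5,-10.1,8.2,6.5,0]]])

```text
t: 10.8
tool_pos: [0.4242, -0.2883, 0.1161]
tool_rot: [-3.07, -0.641, 0.006]
contact_force: [-0.2, 0.9, -1.1]
opening: 0.0851
grip_force: 0.0
```

Run:
```python
from g import *
go(.4222,-.2964,.024)
```

```text
10.8 [ 0.42422015 -0.2882872   0.11612526] heading 0.411491328109828 tool-axis shift cm [-0.49  0.72  9.21] [-0.2  0.9 -1.1]
```

servo_tool(increments=[[[8.5,-0.4,0.7,4,0],[8.5,-0.4,0.7,7.5,0],[8.5,-0.4,0.7,9,0],[5,-0.4,0.7,9,0],[5,-0.4,0.7,9,0]]])

```text
t: 11.3
tool_pos: [0.4267, -0.2972, 0.0306]
tool_rot: [3.073, 0.648, 0.001]
contact_force: [-0.1, 0.4, 0.7]
opening: 0.0586
grip_force: 0.0
```

Run:
```python
from g import *
go(.4222,-.2964,.025)
```

```text
11.3 [ 0.42672831 -0.2971902   0.03058953] heading 0.41540121570842353 tool-axis shift cm [-0.38 -0.26  0.56] [-0.1  0.4  0.7]
```

servo_tool(increments=[[[5,-0.3,-0.2,0.4,0],[4,-0.3,-0.2,0.4,0],[2,-0.3,-0.2,0.4,0],[2,-0.3,-0.2,0.4,0],[2,-0.3,-0.2,0.4,0]]], newtons=60)

```text
t: 11.8
tool_pos: [0.4228, -0.2973, 0.0266]
tool_rot: [3.073, 0.645, 0.002]
contact_force: [-1.0, 1.2, 6.5]
opening: 0.0267
grip_force: 58.0
```

Run:
```python
from g import *
o=ctrl.get_obs();print(o['opening'],o['grip_force']);go(.4222,-.2964,.025)
```

```text
0.026724705179518367 57.9580263630487
11.8 [ 0.42276772 -0.29731971  0.02663318] heading 0.4139532486775378 tool-axis shift cm [-0.02 -0.11  0.16] [-1.   1.2  6.5]
```

servo_tool(increments=[[[2,0,0,-2,0],[2,0,0,-5,0],[2,0,0,-8,0],[2,3,-4,-11,0],[2,6,-7.5,-13,0]]])

```text
t: 12.3
tool_pos: [0.4448, -0.2114, 0.1536]
tool_rot: [3.074, 0.64, 0.002]
contact_force: [1.0, -0.3, -0.7]
opening: 0.0269
grip_force: 57.8
```

servo_tool(increments=[[[2,3.5,-4.5,0,7],[2,7,-9,0,14],[2,10.5,-13.4,0,21],[2,14,-17.9,0,28],[2,17.5,-22.4,0,33.7]]])

```text
t: 12.8
tool_pos: [0.5048, 0.0271, 0.1517]
tool_rot: [3.129, -0.281, 0.0]
contact_force: [1.3, -0.6, -0.7]
opening: 0.0269
grip_force: 57.8
```

servo_tool(increments=[[[2,0,0,0,0],[2,0,0,0,0]]])

```text
t: 13.0
tool_pos: [0.5047, 0.0263, 0.1514]
tool_rot: [3.13, -0.268, -0.001]
contact_force: [-1.3, -0.2, -0.9]
opening: 0.0267
grip_force: 57.9
```

Run:
```python
from g import *
grab('scene','pics/s5.png');grab('top','pics/t5.png');go(.5179,.0715,.07)
a=cv2.resize(cv2.imread('pics/t5.png')[150:240,205:295],None,fx=4.4,fy=6,interpolation=cv2.INTER_CUBIC)
b=cv2.resize(cv2.imread('pics/s5.png')[170:260,190:280],None,fx=4.4,fy=6,interpolation=cv2.INTER_CUBIC)
cv2.imwrite('pics/c7.png',np.hstack([a,b]))
```

```text
13.1 [0.50460087 0.02461421 0.15138483] heading -0.17439587286836847 tool-axis shift cm [ 0.5  -4.85  8.14] [ 0.6  0.  -2.2]
```

View pics/c7.png

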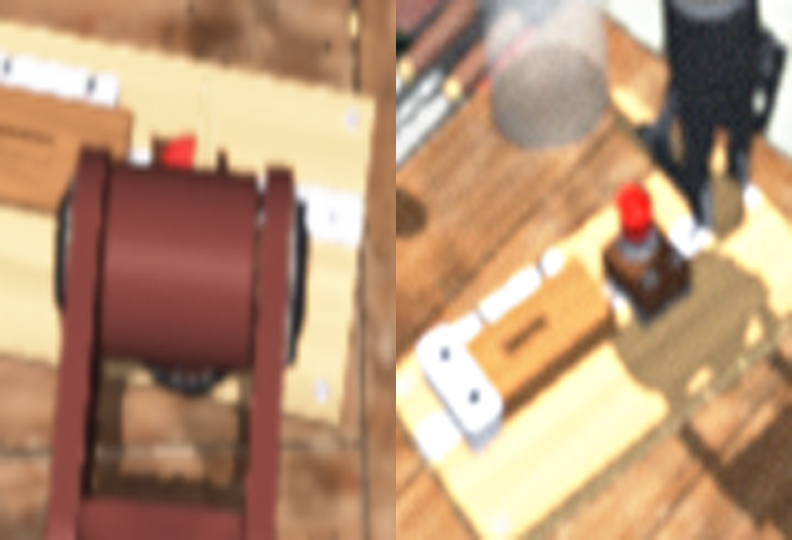

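The crop shows the stop seated with its knob low. The wrist hides most of the wedge, and a thin pale end shows at about (205,80) in the left half. I locate its tip by differencing against the earlier picture.

Run:
```python
from g import *
d=load('pics/t5.npy'); a=cv2.imread('pics/t5.png').astype(int); b=cv2.imread('pics/t4.png').astype(int)
D=np.abs(a-b).max(2)[154:182,240:266]
print('cols 240..');[print(154+i,' '.join(f'{v:3d}' for v in r)) for i,r in enumerate(D)]
ex=np.array([.985,-.1727,0]);ey=np.array([.1727,.985,0])
p=np.array([.5046,.0252,.1510])
for L in(.10,.11,.12,.13): print(L,pix(d,p+L*ex+.0133*ey),pix(d,p+L*ex+.0053*ey))
```

```text
cols 240..
154   5   6   5   5   5   5   6   4   4   4   3   5   4   3   4   3   4   4   4   5   4   4   5   4   4   5
155   5   5   4   5   5   4   4   5   4   4   3   4   4   4   5   4   4   4   4   4   5   5   3   5   5   5
156   5   4   4   3   4   5   5   5   4   3   3   3   3   4   4   5   4   4   4   4   6   4   4   5   5   6
157   5   5   5   5   4   6   4   5   4   5   3   4   4   5   3   5   3   4   4   4   5   5   5   4   5   4
158   5   5   5   6   5   5   5   4   5   4   4   4   4   4   4   4   4   4   4   4   4   6   5   6   5   5
159   5   5   4   6   4   5   6   5   5   5   5   4   4   4   4   4   4   5   4   4   4   4   4   5   4   4
160   4   4   4   4   4   5   6   6   5   5   5   5   6   5   4   5   4   5   5   5   4   4   6   6   5   5
161   5   5   5   5   5   5   5   4   5   5   6   6   6   5   4   5   5   5   4   5   5   5   5   5   4   4
162   5   5   5   5   4   6   4   6   5   5   7  12   6   4   6   5   5   4   5   6   6   6   5   5   5   5
163   4   5   5   5   4   6   5   6   5   5   6   8   6   3   5   6   4   4   5   5   5   4   5   5   5   6
164   5  
[... 1477 characters left out ...]
9  35  31  26  16  20  52
178  28  64 132 143 148 144 136 134 135 130 119 103  51  36   7  25  93 147 138 117 111 103  91  62  42  91
179  20  49 113 143 154 157 157 159 159 159 154 139  87  29  16  31 134 198 196 188 186 185 176 121  65 117
180  15  20  65 121 140 147 149 150 149 147 137 122  91  40  15  31 132 201 197 198 206 209 204 140  78 136
181  15  14  26  82 117 130 136 136 136 127 113 120 102  37  11  32 118 179 135 127 186 207 204 164 111 151
0.1 [249.29943923 169.9750878 ] [252.0814377  170.40034128]
0.11 [249.84981962 166.54813216] [252.62950134 166.97274456]
0.12 [250.39960268 163.12772642] [253.17692704 163.55169262]
0.13 [250.94876331 159.71401673] [253.72368998 160.13733164]
```

The wedge tip shows at row 161.7, col 251, so the grip is at wedge x ≈ −53 mm and the wedge is straight with the tool. I move over the mouth.

servo_tool(increments=[[[2,0,-2.5,1,0],[2,0,-4.9,2,0],[2,0,-4.9,3.5,0],[2,0,-4.9,4,0],[2,0,-4.9,4,0]]])

```text
t: 13.6
tool_pos: [0.5124, 0.0721, 0.1103]
tool_rot: [3.129, -0.276, -0.005]
contact_force: [-1.6, -1.3, -1.0]
opening: 0.0268
grip_force: 57.8
```

servo_tool(increments=[[[2,0,0,0,0],[2,0,0,0,0]]])

```text
t: 13.8
tool_pos: [0.514, 0.0728, 0.1126]
tool_rot: [-3.129, 0.275, -0.002]
contact_force: [0.3, 0.1, -1.0]
opening: 0.0267
grip_force: 57.9
```

Run:
```python
from g import *
go(.5098,.0722,.055)
```

```text
13.8 [0.51398238 0.07282156 0.11258255] heading -0.17527883465667837 tool-axis shift cm [-0.41  0.14  5.76] [ 0.3  0.1 -1. ]
```

servo_tool(increments=[[[2,-0.4,0.1,0,0],[2,-0.4,0.1,1.5,0],[2,-0.4,0.1,2.8,0],[2,-0.4,0.1,4,0],[2,-0.4,0.1,4.8,0]]])

```text
t: 14.3
tool_pos: [0.5081, 0.0733, 0.0614]
tool_rot: [3.129, -0.273, -0.005]
contact_force: [-0.1, 0.3, -1.9]
opening: 0.0273
grip_force: 57.8
```

servo_tool(increments=[[[2,0,0,0.2,0],[2,0,0,0.4,0],[2,0,0,0.6,0],[2,0,0,0.6,0]]])

```text
t: 14.7
tool_pos: [0.5096, 0.0733, 0.058]
tool_rot: [-3.13, 0.273, -0.001]
contact_force: [0.1, -0.1, -0.3]
opening: 0.0271
grip_force: 57.8
```

servo_tool(increments=[[[2,0,0,0.2,0],[2,0,0,0.4,0],[2,0,0,0.55,0],[2,0,0,0.55,0]]])

```text
t: 15.1
tool_pos: [0.5091, 0.0733, 0.052]
tool_rot: [3.13, -0.273, -0.001]
contact_force: [1.1, -0.1, -2.1]
opening: 0.0267
grip_force: 57.8
```

servo_tool(increments=[[[2,0,0,0.1,0],[2,0,0,0.2,0],[2,0,0,0.25,0],[2,0,0,0.25,0]]])

```text
t: 15.5
tool_pos: [0.5098, 0.0733, 0.0516]
tool_rot: [3.13, -0.273, -0.0]
contact_force: [-4.8, -1.1, 10.9]
opening: 0.0269
grip_force: 58.5
```

servo_tool(increments=[[[3,0,0,-0.15,0],[6,0,0,-0.15,0],[8.5,0,0,-0.15,0],[8.5,0,0,-0.15,0],[8.5,-2,0,-0.15,0]]])

```text
t: 16.0
tool_pos: [0.4913, 0.0764, 0.0519]
tool_rot: [-3.129, 0.274, -0.003]
contact_force: [0.2, -0.8, 1.2]
opening: 0.0844
grip_force: 0.0
```

servo_tool(increments=[[[8.5,-2,0,0,0],[8.5,-3,0,0,0],[4,-3,0,-0.1,0],[0,-3,0,-0.1,0],[0,-3,0,-0.1,0]]], newtons=40)

```text
t: 16.5
tool_pos: [0.4611, 0.0818, 0.0528]
tool_rot: [-3.13, 0.273, -0.002]
contact_force: [-0.3, 0.2, 0.8]
opening: 0.0436
grip_force: 0.0
```

servo_tool(increments=[[[0,0,0,0,0],[0,0,0,0,0],[0,0,0,0,0]]])

```text
t: 16.8
tool_pos: [0.4604, 0.0819, 0.0523]
tool_rot: [-3.13, 0.273, -0.0]
contact_force: [-0.1, 0.2, -0.3]
opening: 0.0003
grip_force: 0.0
```

Run:
```python
from g import *
import os
d=grab('top','pics/t6.png');grab('scene','pics/s6.png'); go(.5,.07,.048); print(ctrl.get_obs()['opening'])
a=cv2.resize(cv2.imread('pics/t6.png')[150:225,215:290],None,fx=5.3,fy=8,interpolation=cv2.INTER_CUBIC)
b=cv2.resize(cv2.imread('pics/s6.png')[180:255,205:280],None,fx=5.3,fy=8,interpolation=cv2.INTER_CUBIC)
cv2.imwrite('pics/c8.png',np.hstack([a,b]))
```

```text
16.9 [0.46016621 0.08190715 0.0522258 ] heading -0.17414706425704718 tool-axis shift cm [4.13 0.48 0.42] [ 0.3 -0.3 -0.5]
0.00020882809770127105
```

View pics/c8.png

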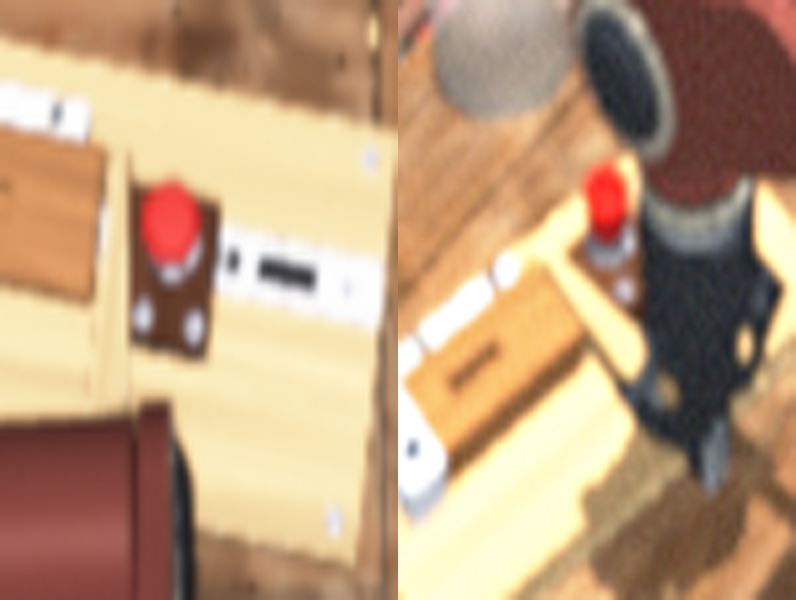

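The crop shows the wedge lying in the mouth between rail (x≈100) and stop (x≈130), straight, thin end away at (118,150). The closed fingers are behind its thick end. Next I push.

servo_tool(increments=[[[0,0,0,0.4,0],[0,0.5,0,0.4,0],[0,1,0,0.4,0],[0,1.5,0,0.4,0],[0,2,0,0.4,0]]])

```text
t: 17.4
tool_pos: [0.4805, 0.0783, 0.0484]
tool_rot: [-3.13, 0.273, -0.001]
contact_force: [0.4, -0.4, 1.1]
opening: -0.0001
grip_force: 0.0
```

servo_tool(increments=[[[0,0.3,0,0,0],[0,0.6,0,0,0],[0,0.9,0,0,0],[0,1.2,0,0,0],[0,1.5,0,0,0]]])

```text
t: 17.9
tool_pos: [0.4947, 0.0759, 0.0482]
tool_rot: [-3.13, 0.273, 0.0]
contact_force: [-1.1, -0.3, -0.5]
opening: -0.0001
grip_force: 0.3
```

servo_tool(increments=[[[0,0.3,0,0,0],[0,0.5,0,0,0],[0,0.7,0,0,0],[0,0.9,0,0,0],[0,1.0,0,0,0]]])

```text
t: 18.4
tool_pos: [0.5047, 0.0741, 0.0482]
tool_rot: [3.13, -0.273, 0.001]
contact_force: [-1.3, 2.3, -0.8]
opening: -0.0
grip_force: 1.1
```

servo_tool(increments=[[[0,0.15,0,0,0],[0,0.3,0,0,0],[0,0.45,0,0,0],[0,0.6,0,0,0],[0,0.6,0,0,0]]])

```text
t: 18.9
tool_pos: [0.5089, 0.0739, 0.0481]
tool_rot: [-3.128, 0.273, 0.007]
contact_force: [-7.3, 4.2, 4.2]
opening: 0.0003
grip_force: 4.6
```

Contact is building, with some sideways and downward lean. I back off 4 mm, shift to cancel it, and push again.

servo_tool(increments=[[[0,-0.4,0,-0.1,0],[0,-0.5,-0.1,-0.1,0],[0,-0.5,-0.1,-0.1,0],[0,-0.2,-0.1,-0.1,0],[0,0,-0.1,-0.1,0]]])

```text
t: 19.4
tool_pos: [0.5092, 0.0743, 0.0491]
tool_rot: [-3.129, 0.273, 0.008]
contact_force: [-9.8, 2.2, 6.6]
opening: 0.0001
grip_force: 5.5
```

servo_tool(increments=[[[0,0.1,0,0,0],[0,0.15,0,0,0],[0,0.15,0,0,0]]])

```text
t: 19.7
tool_pos: [0.5095, 0.0743, 0.0486]
tool_rot: [-3.129, 0.273, 0.012]
contact_force: [-10.3, 2.5, 6.1]
opening: -0.0003
grip_force: 5.5
```

servo_tool(increments=[[[0,0.05,0,-0.1,0],[0,0.1,0,-0.2,0],[0,0.2,0,-0.2,0],[0,0.2,0,-0.2,0]]])

```text
t: 20.1
tool_pos: [0.5112, 0.0741, 0.0496]
tool_rot: [-3.129, 0.273, 0.012]
contact_force: [-6.5, 3.2, 0.3]
opening: 0.0001
grip_force: 4.0
```

servo_tool(increments=[[[0,0.1,-0.05,0,0],[0,0.2,-0.05,0,0],[0,0.3,-0.05,0,0],[0,0.4,-0.05,0,0],[0,0.4,-0.05,0,0]]])

```text
t: 20.6
tool_pos: [0.513, 0.074, 0.0487]
tool_rot: [-3.129, 0.273, 0.021]
contact_force: [-13.4, 3.0, 3.8]
opening: -0.0
grip_force: 6.9
```

servo_tool(increments=[[[0,0,0,-0.12,0],[0,0.1,0,-0.15,0],[0,0.2,-0.02,-0.17,0],[0,0.25,-0.02,-0.17,0],[0,0.25,-0.02,-0.17,0]]])

```text
t: 21.1
tool_pos: [0.5145, 0.0738, 0.0496]
tool_rot: [-3.129, 0.273, 0.025]
contact_force: [-13.6, 4.0, 1.3]
opening: 0.0001
grip_force: 7.3
```

servo_tool(increments=[[[0,0.1,-0.04,-0.05,0],[0,0.2,-0.04,-0.08,0],[0,0.3,-0.05,-0.1,0],[0,0.3,-0.05,-0.1,0]]])

```text
t: 21.5
tool_pos: [0.5157, 0.0737, 0.0495]
tool_rot: [3.129, -0.273, -0.033]
contact_force: [-17.6, 2.5, 2.4]
opening: -0.0002
grip_force: 9.1
```

servo_tool(increments=[[[0,0,0,-0.04,0],[0,0.05,0,-0.06,0],[0,0.05,0.01,-0.06,0],[0,0.05,0.01,-0.06,0],[0,0.05,0.01,-0.06,0]]])

```text
t: 22.0
tool_pos: [0.5156, 0.0736, 0.0495]
tool_rot: [3.129, -0.273, -0.034]
contact_force: [-16.6, 3.3, 0.6]
opening: -0.0
grip_force: 9.0
```

Steady at 17 N, straight, and no longer advancing. I add a touch more, then withdraw straight back.

servo_tool(increments=[[[0,0.06,0,-0.02,0],[0,0.06,0,-0.02,0],[0,0.06,0,-0.02,0]]])

```text
t: 22.3
tool_pos: [0.5158, 0.0736, 0.0495]
tool_rot: [3.129, -0.273, -0.036]
contact_force: [-19.2, 3.5, -0.0]
opening: -0.0001
grip_force: 9.7
```

servo_tool(increments=[[[0,-0.5,0,-0.02,0],[0,-2,0,0,0],[0,-4,0,0,0],[0,-5.5,0,0,0],[0,-7,0,-1,0]]])

```text
t: 22.8
tool_pos: [0.4544, 0.0847, 0.0637]
tool_rot: [3.129, -0.273, -0.003]
contact_force: [-0.3, -0.3, 0.1]
opening: 0.0002
grip_force: 0.0
```

servo_tool(increments=[[[0,0,0,-4,0],[0,0,1,-8,0],[0,0,2,-12,0],[0,0,5,-14,0],[0,0,10,-14,0]]])

```text
t: 23.3
tool_pos: [0.4411, -0.014, 0.2102]
tool_rot: [3.129, -0.267, 0.016]
contact_force: [1.2, -0.6, -0.3]
opening: -0.0001
grip_force: 0.0
```

servo_tool(increments=[[[0,0,5,0,0],[0,0,10,0,0],[0,0,14,0,0],[0,0,14,0,0],[0,0,14,0,0]]])

```text
t: 23.8
tool_pos: [0.4141, -0.1524, 0.205]
tool_rot: [-3.129, 0.277, -0.001]
contact_force: [0.3, 0.5, -0.3]
opening: 0.0001
grip_force: 0.0
```

Run:
```python
from g import *
d=grab('top','pics/t7.png'); go(0,0,0)
b=[.60294,.07619,-.17354]
c,s=np.cos(b[2]),np.sin(b[2])
W=lambda x,y,z: pix(d,[b[0]+c*x-s*y,b[1]+s*x+c*y,.025+z])
a=cv2.imread('pics/t7.png').astype(int); p=cv2.imread('pics/t4.png').astype(int)
# appearance change vs before wedge
D=np.abs(a-p).max(2); 
for n,q in(('thin',(.062,-.010,.026)),('thick',(-.078,-.020,.026)),('rail',(0,.056,.026)),('knob',(0,-.046,.066))):
    u,v=W(*q).round().astype(int); print(n,u,v,D[v-2:v+3,u-2:u+3].mean(),a[v,u],p[v,u])
# thick end profile along bed x at y=-20, gradient
print([(int(x*1000),list(a[tuple(W(x,-.02,.026).round().astype(int)[::-1])])) for x in np.arange(-.1,-.06,.004)])
g=lambda im:cv2.cvtColor(im.astype(np.uint8),cv2.COLOR_BGR2GRAY)[150:195,180:238].astype(np.float32)
u,v=W(-.0,-.046,.03).round().astype(int)
print('rail shift px',cv2.phaseCorrelate(g(p),g(a)))
k=lambda im:np.argwhere((im[150:215,230:290,2]>150)&(im[150:215,230:290,1]<90)).mean(0)
print('knob px',k(p),k(a))
```

```text
23.85 [ 0.4142628  -0.15149615  0.20489547] heading -0.17468984101253032 tool-axis shift cm [-43.44  -7.71  20.47] [0.2 1.  0.2]
thin 239 157 13.08 [101 139 183] [107 147 198]
thick 234 203 29.36 [143 191 226] [192 238 252]
rail 214 174 4.52 [ 94 147 213] [ 97 151 217]
knob 247 177 2.24 [ 77  79 249] [ 79  82 250]
[(-100, [np.int64(168), np.int64(220), np.int64(243)]), (-96, [np.int64(173), np.int64(226), np.int64(246)]), (-92, [np.int64(183), np.int64(232), np.int64(249)]), (-88, [np.int64(188), np.int64(236), np.int64(251)]), (-83, [np.int64(188), np.int64(236), np.int64(251)]), (-79, [np.int64(176), np.int64(228), np.int64(247)]), (-75, [np.int64(144), np.int64(193), np.int64(227)]), (-71, [np.int64(165), np.int64(218), np.int64(242)]), (-67, [np.int64(170), np.int64(223), np.int64(244)]), (-63, [np.int64(170), np.int64(223), np.int64(244)]), (-59, [np.int64(172), np.int64(224), np.int64(245)])]
rail shift px ((-0.11535625174672148, 0.5723203802655128), 0.9408839335264984)
knob px [27.49382716 16.45679012] [27.5952381 16.6547619]
```

Run:
```python
from h import *
a,p,o=[cv2.cvtColor(cv2.imread(f'pics/{n}.png'),cv2.COLOR_BGR2GRAY).astype(np.float32) for n in('t7','t4','top0')]
def sh(x,y,r):
    M=np.eye(2,3,dtype=np.float32); s=np.s_[r[0]:r[1],r[2]:r[3]]
    cc,M=cv2.findTransformECC(x[s],y[s],M,cv2.MOTION_EUCLIDEAN,(3,200,1e-6),None,3)
    c=np.array([(r[3]-r[2])/2,(r[1]-r[0])/2]); return cc,(M[:,:2]@c+M[:,2]-c).round(2),np.degrees(np.arctan2(M[1,0],M[0,0])).round(2)
for n,r in(('mortise',(168,184,199,225)),('block',(153,188,178,195)),('stop',(175,196,238,258))):print(n,sh(p,a,r))
```

```text
Traceback (most recent call last):
cv2.error: OpenCV(4.12.0) /io/opencv/modules/video/src/ecc.cpp:574: error: (-7:Iterations do not converge) NaN encountered. in function 'findTransformECC'
```

Run:
```python
from h import *
a,p=[cv2.resize(cv2.imread(f'pics/{n}.png'),None,fx=8,fy=8,interpolation=cv2.INTER_CUBIC) for n in('t7','t4')]
for n,r in(('mortiseL',(167,182,200,208)),('mortiseR',(168,184,207,220)),('rail near corner R',(180,190,225,234)),('block',(155,186,181,195)),('stop',(178,194,242,256))):
    r=[8*i for i in r]; t=p[r[0]:r[1],r[2]:r[3]]; w=a[r[0]-24:r[1]+24,r[2]-24:r[3]+24]
    _,m,_,l=cv2.minMaxLoc(cv2.matchTemplate(w,t,cv2.TM_CCOEFF_NORMED)); print(n,round(m,3),(np.array(l)-24)/8)
```

```text
mortiseL 0.997 [0. 0.]
mortiseR 0.994 [0. 0.]
rail near corner R 0.949 [-0.75  0.  ]
block 1.0 [0. 0.]
stop 0.983 [0.25  0.125]
```

The rail has not moved from the block, and the stop took up its pin play (0.25 px). The wedge is still where it locked, with its thick end at about x = −75 mm. I hand the job in.

```bash
python3 -c "
from station import ctrl
print(ctrl.finish_job())"
```

```text
the job is handed in; nothing more can be done
None
```

The rail is clamped and the job is handed in at about 24 s: the stop is locked in the −46 mm slot and the wedge was pushed in to about 19 N, where it held. The arm is clear, the other tools were not touched, and no verdict came back.

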